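# Unbar the holding bay and slide out the tin and the jar

### The arm

A 7-joint arm with a two-finger parallel gripper is mounted at the origin on the work surface; the furniture and walls round the work are solid. World frame = base frame: x ahead of the robot, y to its left, z up, the work surface at z = 0. Lengths are in m, angles in degrees, forces in N, time in s.
With the tool pointing down it reaches from about 0.4 to 0.875 m from the base axis. Payload 6.5 kg.
Tool frame: the origin (TCP) lies between the finger pads; the fingertips stand arm.tip_reach ahead of it and the grasp point (between the pads) lies 8 mm behind it (arm.tip_reach is the distance from the TCP to the fingertips, in m); z points along the fingers, y is the direction in which the jaws open and shut (so a half turn about z gives the same grasp; the last joint's range is limited). The gripper opens to 85 mm and grips with 20 to 120 N. Pads are 22 mm wide; open, the fingers measure 114 mm over their backs; the gripper's body (76 mm by 85 mm) begins 54 mm behind the grasp point. The pads swing forward as they close: fully open they stand 13 mm farther back than shut.
Start: joints at [-73.235, 30.733, -0.252, 88.115, 0.149, 61.152, -4.079], TCP at [0.228, 0.609, 0.242] pointing down, gripper open.
Joint ranges: [-154.64, 154.64], [-21.42, 123.67], [-72.66, 72.17], [13.99, 137.28], [-74.86, 254.86], [10.95, 109.41], [-158.01, 158.01]. Speed limits (degrees/s): [136.94, 136.94, 180, 180, 180, 180, 180].

### API

Orientations are given as [roll, pitch, yaw] about the fixed x, y, z axes, in that order (R = Rz(yaw) Ry(pitch) Rx(roll)).
In Python, from cell import arm, viewer, order gives the robot as it stands.
- The arm moves only by the tool jog_arm, never from a script. Its argument "motion" is a list that holds one entry, the list of rows, each a list of 5 numbers: the shift along the world's x, y, z in m, then the turn about the world's z in rad, then the opening, from -1 (shut) to 1 (fully open), so that 0 is half open. A call has 1 to 10 rows; each row is the pose to reach, as a shift and turn from the pose commanded when the call began; what a row does not reach only later rows make up. A row lasts 1/10 s, in which the tool goes at most 50 mm and 8.59 degrees, less where a joint would pass 70% of its speed; a pose out of reach is approached as far as the arm can. A call with a gripper value outside its range is refused whole. The fingers move at their own pace and stop on an object; "newtons" is the grip in N (left out, the last holds). Time passes only in rows, so rows that repeat a pose let the fingers close. It gives the time, the measured TCP pose, the force and the opening at its end, in the units of the state.
- arm.sense(): the state, without advancing time (a new reading comes with each control period).
- viewer.capture(name): name is "side" or "top" or "wrist"; returns (picture, depth): 384x512x3 uint8, red, green, blue; 384x512 float32, m along the optical axis (not along the pixel's ray), 0 where there is no reading.
- viewer.camera_params(name): a dict with "fovy" (degrees; the focal length in pixels is half the picture's height over the tangent of half this angle, whatever the lens; pixels are square), "cx", "cy" (the principal point, pixels), "distortion" ([k1, k2, p1, p2, k3] as OpenCV has them; the pictures are not rectified), "R" (3x3) and "t" (3): a world point X has camera coordinates R X + t; the wrist camera has in their place "tool_from_camera" (4x4, takes a point from camera to tool coordinates, whose origin is the TCP and whose axes are the flange's). Camera axes: x right, y down, z forward; pixel columns grow to the right and rows downward; lengths in m; the calibration is good to about 2 mm. A picture is of the moment at which its call begins: read the wrist's pose just before it. camera_params takes no time and is no camera call.
- order.sign_off(): hands the job in, once; it reports no verdict.
The state is a dict: "t": time; "joint_pos": joint angles; "dq": joint speeds; "tau": joint torques, N m; "eef_pos": TCP position; "tcp_rot": TCP orientation; "wrist_force": force on the tool from outside, world axes, zero at the start; "torque": the same for the moment, N m; "gripper_width": opening from 0.0 (shut) to 1.0 (fully open).
Only numpy, scipy, OpenCV 4.12 (cv2) and the standard library are available. Lean on these libraries where they do the work, as an engineer would, in place of code of your own. Each camera call takes 0.05 s, during which the arm holds its last target.

### The job

Lift the wooden retaining bar out of its two open brackets and lay it flat on the long dark rubber pad, handle up and wholly on the pad. Then slide the round tin and the jar out through the open side of the bay into the low three-sided frame opposite, until both stand wholly inside it; they are too wide to pick up safely, so keep them upright and on the desk all the way. Leave the other things on the desk alone.

Things in the scene. Friction and masses are not known exactly. Their poses are not given: they have to be found in the camera images.
- bay: Light wooden bay fixed on the desk, without floor. Origin on the desk, z up; open side faces its -x, 210 wide between the brackets. Rails 30 high: sides with inner faces at y = +-105 (x -66 to 90), back with inner face at x = 90, outer 104. Tin and jar stand inside at about x = -14, y = +-53, either way round, with over 55 mm free behind them.
- bracket_a (a point): Slot floor of the dark steel U bracket at the bay's +y end: bay x = -75, y = 112, 24 above the desk. The bracket is 34 (x) by 14 (y) and 52 high; its slot is open upward and 22 wide in x.
- bracket_b (a point): the same for the bracket at the bay's -y end (y = -112)
- bar: Loose wooden bar, 0.18 kg, lying in the brackets, its axes then those of the bay. Origin: middle of its underside, z up. 260 long (y), 18 wide (x), 16 high, steel end caps 28 wide outside the brackets. On its middle an upright wooden handle block, 60 long (y), 16 thick (x), from 16 to 54 above the underside: pinch it across x.
- bar_end_a (a point): middle of the underside at the bar's +y end (130 mm from its origin)
- bar_end_b (a point): middle of the underside at the bar's -y end (130 mm from its origin)
- tin: Low round metal tin with lid, 70 diameter, 36 high, stands upright. Origin: centre of its underside. Loose, slides on the desk.
- jar: Round glass jar with a flat closed lid, 68 diameter (66 at the body), 61 high, about 0.35 kg, stands upright. Origin: centre of its underside. Loose, slides on the desk.
- frame: Low three-sided light wooden frame fixed on the desk opposite the bay's open side, without floor (things slide in at desk height). Origin: on the desk in the middle of its inside, z up; open to its own +x, towards the bay, about 40 to 60 mm from the brackets. Inside 210 along x (-105 to 105) and 260 along y (+-130); rails 14 thick, 24 high. Its axes are nearly those of the bay.
- pad: Dark rubber pad fixed on the desk at the left, 10 thick, 310 long along its x, 90 wide along its y. Origin: centre of its underside, z up; its top is 10 above the desk.
- sanding_block: bystander: brown sanding block 41x76x25 behind the bay. Origin: centre of underside
- wax_block: bystander: yellowish wax block 35x55x18 behind the bay. Origin: centre of underside
- eyelet_press: bystander: tall fixed dark green hand press with a raised lever on a board at the right, close to where the arm starts; its lever stands in the way of a low swing, so keep the arm clear of it. Origin: centre of its underside
- glue_bottle: bystander: upright white bottle with a blue nozzle, 48 diameter, 141 high, at the back left. Origin: centre of underside
Mind the look-alikes: they are no part of the job. What is meant by the tin is not purple or red, and is the larger of those in its own colour.

How it is judged (in metres and radians):
On the way, in this order (a step that is already met when the one before it is completed fails the run):
1. the bar has been lifted out and lies flat, handle up, released, wholly on the rubber pad (x of bar_end_a in the frame of pad between -0.16 and 0.16 m and y of bar_end_a in the frame of pad between -0.042 and 0.042 m and height (world z) of each of bar_end_a, bar_end_b below 0.02 m and x of bar_end_b in the frame of pad between -0.16 and 0.16 m and y of bar_end_b in the frame of pad between -0.042 and 0.042 m and angle between bar's own z axis and vertical below 0.1 rad and linear speed of bar below 0.02 m/s and contact force between the fingers and bar below 0.1 N), for 0.2 s.
2. tin and jar both stand wholly inside the frame (x of tin in the frame of frame between -0.075 and 0.075 m and y of tin in the frame of frame between -0.1 and 0.1 m and angle between each of tin, jar's own z axis and vertical below 0.1 rad and height (world z) of each of tin, jar below 0.01 m and x of jar in the frame of frame between -0.075 and 0.075 m and y of jar in the frame of frame between -0.1 and 0.1 m), for 0.2 s.
At the end, for the whole second after the job is handed in: The bar lies still on the rubber pad, handle up, released (ends within 160 mm along and 42 mm across of its centre, under 20 mm high); tin and jar stand upright and still, wholly inside the frame (centres within 75 mm of its centre in its x, 100 mm in its y) (all of step 1 and all of step 2 and linear speed of each of tin, jar below 0.02 m/s); the robot touches nothing.
It fails at once if the tin or the jar is lifted off the desk by more than 20 mm (height (world z) of any of tin, jar above 0.02 m).
It fails at once if the tin or the jar is tipped by more than 0.4 rad (angle between any of tin, jar's own z axis and vertical above 0.4 rad).
It fails at once if a bystander (sanding block, wax block, bottle) is moved by more than 30 mm (distance of any of sanding_block, wax_block, glue_bottle from where it was at the start of the episode above 0.03 m).
It also fails if it takes over 69 s, if anything falls off the work surface, if the arm or the gripper's body presses on something with over 40 N, if the wrist force passes 120 N, or if a joint passes its speed limit or range.

## Working session

There is one attempt and no reset: what is moved stays moved. The work goes in short steps, Python scripts to look and compute and a tool call to move; the robot and the scene stay as the last step left them, time stands still between calls to the robot, and variables do not carry over. Pictures are saved under pics/ and viewed, and the job is handed in when it is done.

Besides the shell and the picture viewer there is one more tool, called by a JSON object that holds its "op" and its "data". jog_arm: Moves the arm, as the interface text tells. Its arguments: {"type":"object","properties":{"motion":{"type":"array"},"newtons":{"type":"number"}},"required":["motion"]}

```bash
ls; mkdir -p pics; python3 - <<'E'
from cell import arm, viewer, order
import cv2, numpy as np
print(arm.sense()); print(arm.tip_reach)
for n in ["side","top","wrist"]:
    p,d=viewer.capture(n); cv2.imwrite(f"pics/{n}0.png",p[:,:,::-1]); np.save(f"pics/{n}0_d.npy",d); np.save(f"pics/{n}0_p.npy",p)
    print(n,viewer.camera_params(n))
E
```

```text
pics
{'t': 0.0, 'joint_pos': array([-73.23800004,  30.77906695,  -0.25180371,  88.17056631,
         0.1501883 ,  61.15217808,  -4.07726969]), 'dq': array([ 0.0204    , -0.03789455, -0.05552344, -0.06464991,  0.04389835,
        0.03733026, -0.04285819]), 'tau': array([-2.06789041e-04, -5.83427453e+01,  1.04866616e+00, -2.59100372e+01,
        1.23581340e-02,  9.58923774e-03,  3.52172128e-05]), 'eef_pos': array([0.22804997, 0.60802495, 0.24139664]), 'tcp_rot': array([-1.79898951e+02,  9.77649789e-03,  1.59449770e+02]), 'wrist_force': array([-1.12227522,  0.57486694, -0.45354357]), 'torque': array([-0.01384633, -0.0320096 , -0.00523594]), 'gripper_width': 0.998920540257458}
0.011
side {'fovy': 42.125288171508615, 'cx': 263.2663909302446, 'cy': 195.89375932815528, 'distortion': array([-0.07453751,  0.        ,  0.        ,  0.        ,  0.        ]), 'R': array([[ 0.97131969, -0.23738055, -0.01373083],
       [-0.14496367, -0.54541443, -0.82553536],
       [ 0.18847705,  0.80384922, -0.56418333]]), 't': array([-0.51364237,  0.06391031,  1.46436031])}
top {'fovy': 43.59400249456316, 'cx
[... 165 characters left out ...]
-0.02226566],
       [-0.99668337,  0.01327762, -0.08028672],
       [ 0.08055712,  0.02126659, -0.9965231 ]]), 't': array([-0.04172578,  0.54688065,  1.57098987])}
wrist {'fovy': 68.37208509579544, 'cx': 252.44372951825986, 'cy': 194.07626244515947, 'distortion': array([-0.04075306,  0.        ,  0.        ,  0.        ,  0.        ]), 'tool_from_camera': array([[ 8.56775252e-04, -9.53936537e-01, -3.00007249e-01,
         7.72425995e-02],
       [ 9.99999437e-01,  1.00523455e-03, -3.40509100e-04,
        -1.47331004e-03],
       [ 6.26401724e-04, -3.00006788e-01,  9.53936861e-01,
        -1.30810137e-01],
       [ 0.00000000e+00,  0.00000000e+00,  0.00000000e+00,
         1.00000000e+00]])}
```

View pics/top0.png

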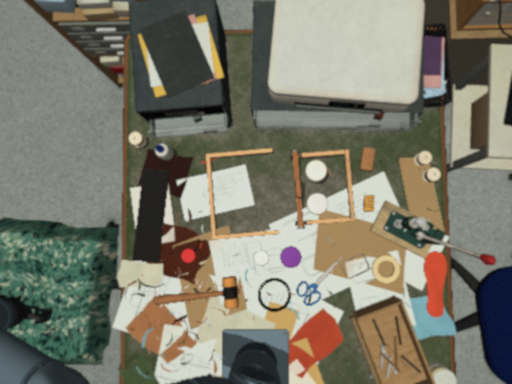

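View pics/side0.png

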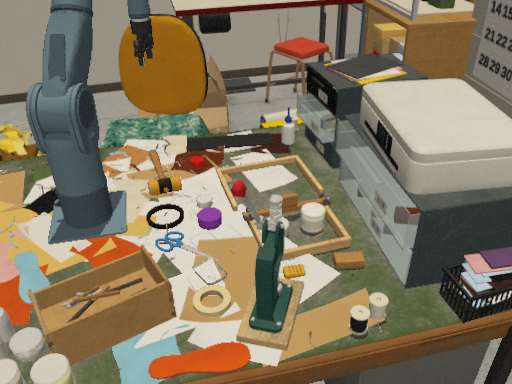

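View pics/wrist0.png

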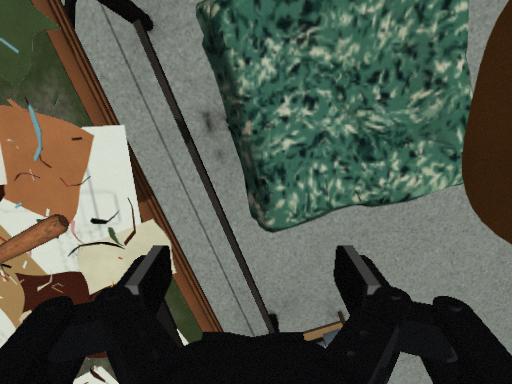

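```bash
cat > h.py <<'E'
import numpy as np, cv2
from cell import arm, viewer, order
def K(n):
    c=viewer.camera_params(n); f=192/np.tan(np.radians(c['fovy']/2))
    return np.array([[f,0,c['cx']],[0,f,c['cy']],[0,0,1]]),np.array(c['distortion']),c
def extr(n,eef=None,rot=None):
    k,d,c=K(n)
    if n!='wrist': return k,d,np.array(c['R']),np.array(c['t'])
    from scipy.spatial.transform import Rotation as Ro
    T=np.eye(4);T[:3,:3]=Ro.from_euler('xyz',rot,degrees=True).as_matrix();T[:3,3]=eef
    M=np.linalg.inv(T@np.array(c['tool_from_camera'])); return k,d,M[:3,:3],M[:3,3]
def ray(n,uv,z,**kw):
    k,d,R,t=extr(n,**kw)
    p=cv2.undistortPoints(np.array(uv,float).reshape(-1,1,2),k,d).reshape(-1,2)
    r=np.c_[p,np.ones(len(p))]@R; o=-R.T@t
    return o+r*((z-o[2])/r[:,2])[:,None]
def proj(n,X,**kw):
    k,d,R,t=extr(n,**kw)
    return cv2.projectPoints(np.array(X,float).reshape(-1,3),cv2.Rodrigues(R)[0],t,k,d)[0].reshape(-1,2)
E
python3 - <<'E'
import cv2
p=cv2.imread('pics/top0.png'); c=p[135:285,125:385]; cv2.imwrite('pics/topc.png',cv2.resize(c,None,fx=3,fy=3,interpolation=cv2.INTER_CUBIC))
p=cv2.imread('pics/side0.png'); c=p[100:300,150:390]; cv2.imwrite('pics/sidec.png',cv2.resize(c,None,fx=3,fy=3,interpolation=cv2.INTER_CUBIC))
E
```

```text
(no output)
```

View pics/topc.png

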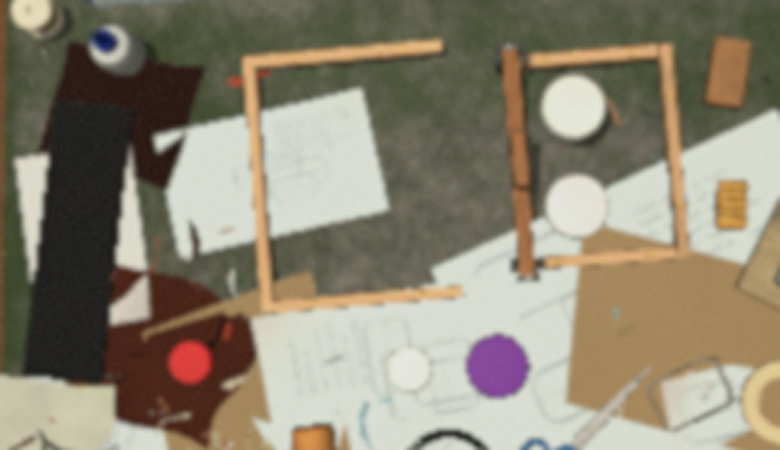

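View pics/sidec.png

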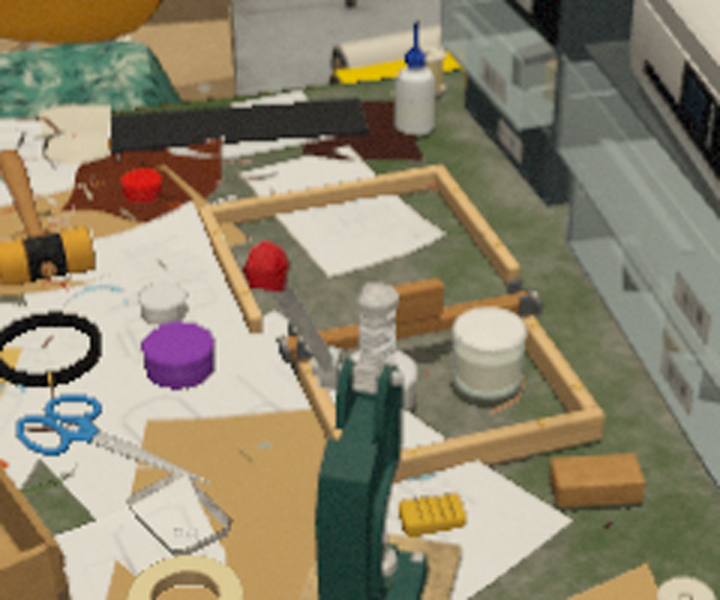

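```bash
python3 - <<'E'
from h import *
p=np.load('pics/top0_p.npy'); d=np.load('pics/top0_d.npy')
hsv=cv2.cvtColor(p,cv2.COLOR_RGB2HSV)
def comp(m,box,mina=30):
    M=np.zeros(m.shape,np.uint8); x0,y0,x1,y1=box; M[y0:y1,x0:x1]=m[y0:y1,x0:x1]
    n,l,s,c=cv2.connectedComponentsWithStats(M); 
    i=1+np.argmax(s[1:,4]); return (l==i).astype(np.uint8),s[i],c[i]
def rect(M,z):
    cs,_=cv2.findContours(M,cv2.RETR_EXTERNAL,cv2.CHAIN_APPROX_NONE); c=max(cs,key=cv2.contourArea)
    r=cv2.minAreaRect(c); b=cv2.boxPoints(r); w=ray('top',b,z); return r,w
# pad
m=(hsv[...,2]<50)&(p.max(2).astype(int)-p.min(2)<14)
M,s,c=comp(m,(128,160,175,270)); r,w=rect(M,.01); print('pad',s,r); print(w[:,:2].round(4), w.mean(0), np.linalg.norm(np.roll(w,-1,0)-w,axis=1))
# bar wood: 
print('bar hsv',hsv[160:225:8,296:302].tolist()[3], 'rail',hsv[180,211], 'tin',hsv[203,317],'jar',hsv[170,316])
m=(hsv[...,0]<18)&(hsv[...,1]>90)&(hsv[...,2]<190)
M,s,c=comp(m,(288,148,308,232)); r,w=rect(M,.040); print('bar',s,r); print(w[:,:2].round(4), w.mean(0), np.linalg.norm(np.roll(w,-1,0)-w,axis=1))
cv2.imwrite('pics/mbar.png',M*255)
# lids
for nm,box,z in (('jar',(303,150,332,186),.061),('tin',(303,190,332,220),.036)):
    m=(hsv[...,1]<50)&(hsv[...,2]>170)
    M,s,c=comp(m,box); w=ray('top',[c],z); print(nm,s,c,w, 'diam', 2*np.sqrt(s[4]/np.pi)*1.5/476)
# depth world
print('depths handle')
k,dd,R,t=extr('top')
def pts(us):
    u=np.array(us); pn=cv2.undistortPoints(u.astype(float).reshape(-1,1,2),k,dd).reshape(-1,2); D=d[u[:,1],u[:,0]]
    return ((np.c_[pn,np.ones(len(pn))]*D[:,None])-t)@R
for y in range(150,232,4): 
    q=pts([(x,y) for x in range(290,308)]); print(y,(q[:,2]*1000).round().astype(int))
print(pts([(316,170),(317,203),(261,258),(290,257),(188,256),(428,226),(150,200),(487,259)]).round(3))
E
```

```text
pad [ 133  169   37   93 2234] ((150.3076934814453, 214.53846740722656), (26.791501998901367, 91.53763580322266), 7.125016689300537)
[[0.3438 0.4068]
 [0.6474 0.3719]
 [0.6349 0.2819]
 [0.3318 0.3181]] [0.48946408 0.344672   0.01      ] [0.3056194  0.09083536 0.30519349 0.08945567]
bar hsv [[14, 146, 147], [13, 147, 167], [13, 145, 167], [13, 144, 150], [13, 133, 107], [18, 83, 71]] rail [ 15  99 180] tin [ 25  15 228] jar [ 32  17 229]
bar [292 151  16  76 486] ((299.5, 188.5), (15.0, 75.0), 0.0)
[[ 0.4438 -0.1273]
 [ 0.6907 -0.1311]
 [ 0.6899 -0.1805]
 [ 0.4432 -0.176 ]] [ 0.56691867 -0.15372086  0.04      ] [0.246935   0.04938949 0.24674562 0.04877677]
jar [306 160  21  21 334] [315.67065868 169.97904192] [[ 0.62371923 -0.20610301  0.061     ]] diam 0.06498492155983324
tin [303 193  29  27 556] [316.55215827 206.17985612] [[ 0.50765693 -0.20865273  0.036     ]] diam 0.08384492130482575
depths handle
150 [ 4 45 44 42 42 43 39 34 38  9  9 -1  3  1 -1  3  4  7]
154 [55 53 40 37 44 34 43 46 35 48 47 33 28 30 25 30 30 28]
158 [23 25 30 33 44 48 43 38  9  6  9  3  3 -1  2  0 -7 -1]
162 
[... 642 characters left out ...]
0  8 -1  4  3 41 41 46 42 33 46  5  9  8 -5 -2 35]
206 [ 2  2  4  3  2  5 38 39 46 40 43 38  1 -2 -3 -4 -6 39]
210 [-3 -5  6 -3  5  8 -3 37 42 37 47 44  4  7  3  2  3  7]
214 [ 0 -5  5  3  4  7 10 37 39 44 42 35 37  3  0  6  9  5]
218 [ 4  4  5  2 -1 -2 -8 48 39 41 35 38 38  9 10 10 -2  2]
222 [ 4 -1  5  2  2 40 53 20 42 39 40 37 42 29 53 50 36 38]
226 [   7    3    6    5    4    5    4    1   36   43   39 1609   34   40
   36    3    0    5]
230 [ 7  5 -3  5  7  6  6  6 10  6  1  4  7  3 -2  3  0  5]
[[ 0.624 -0.207  0.06 ]
 [ 0.518 -0.21   0.037]
 [ 0.341 -0.025  0.025]
 [ 0.343 -0.119  0.033]
 [ 0.35   0.216  0.022]
 [ 0.436 -0.498  0.262]
 [ 0.537  0.347  0.008]
 [ 0.353 -0.583  0.43 ]]
```

```bash
cat >> h.py <<'E'
def cloud(n,d,**kw):
    k,dd,R,t=extr(n,**kw); H,W=d.shape
    v,u=np.mgrid[0:H,0:W]; uv=np.c_[u.ravel(),v.ravel()].astype(float)
    pn=cv2.undistortPoints(uv.reshape(-1,1,2),k,dd).reshape(-1,2)
    D=d.ravel(); return (((np.c_[pn,np.ones(len(pn))]*D[:,None])-t)@R).reshape(H,W,3)
def lids(name,p,d):
    """white lids: fit circle by minEnclosing on mask with height"""
E
python3 - <<'E'
from h import *
p=np.load('pics/top0_p.npy'); d=np.load('pics/top0_d.npy'); C=cloud('top',d)
hsv=cv2.cvtColor(p,cv2.COLOR_RGB2HSV)
def box(zlo,zhi,u0,v0,u1,v1):
    m=np.zeros(d.shape,bool); m[v0:v1,u0:u1]=True
    return m&(C[...,2]>zlo)&(C[...,2]<zhi)&(d>0)
def rep(nm,m,z):
    v,u=np.nonzero(m); w=ray('top',np.c_[u,v],z)[:,:2]; r=cv2.minAreaRect(w.astype(np.float32)*1000)
    e,V=np.linalg.eigh(np.cov(w.T)); a=V[:,1]*np.sign(V[0,1]); print(nm,len(w),'mean',w.mean(0).round(4),'ang of long axis',np.degrees(np.arctan2(a[1],a[0])).round(2),'rect',r)
rep('handle',box(.062,.1,290,178,306,198),.078)
m=box(.028,.1,290,158,306,222); rep('bar top',m,.042)
m=box(.05,.07,303,155,332,186); rep('jar',m,.061)
m=box(.025,.05,306,192,330,216)&(hsv[...,1]<45); rep('tin',m,.036)
# frame rails
m=box(.014,.04,203,150,218,240); rep('frame left',m,.024)
rep('frame top',box(.014,.04,220,145,275,160),.024)
rep('frame bot',box(.014,.04,220,226,282,241),.024)
rep('bay back',box(.018,.045,343,155,356,218),.03)
rep('bay top',box(.018,.045,308,146,343,162),.03)
rep('bay bot',box(.018,.045,308,214,345,228),.03)
# obstacles high
M=(C[...,2]>.1)&(d>0)&(d<2); n,l,s,c=cv2.connectedComponentsWithStats(M.astype(np.uint8))
for i in range(1,n):
    if s[i,4]>15: q=C[l==i]; print(s[i],q.min(0).round(2),q.max(0).round(2))
E
```

```text
handle 94 mean [ 0.5654 -0.1462] ang of long axis 3.16 rect ((564.3003540039062, -145.64649963378906), (15.981298446655273, 57.83967590332031), 89.08063507080078)
bar top 370 mean [ 0.5614 -0.147 ] ang of long axis 3.79 rect ((563.5436401367188, -155.40402221679688), (209.1881561279297, 39.62236785888672), 2.7025034427642822)
jar 343 mean [ 0.6235 -0.2062] ang of long axis 18.05 rect ((623.6788940429688, -207.15335083007812), (64.6601791381836, 65.3376235961914), 88.98111724853516)
tin 352 mean [ 0.517  -0.2099] ang of long axis -86.43 rect ((516.490478515625, -210.284912109375), (65.3490219116211, 68.9359359741211), 88.9596176147461)
frame left 428 mean [0.5543 0.1394] ang of long axis 2.81 rect ((547.6480712890625, 142.79638671875), (46.84840774536133, 286.4678649902344), 89.8255844116211)
frame top 238 mean [0.6918 0.0224] ang of long axis -85.85 rect ((694.4740600585938, 22.345809936523438), (21.142711639404297, 174.74488830566406), 4.079183101654053)
frame bot 256 mean [0.4187 0.0147] ang of long axis -85.66 rect ((418.8448791503906, 13.062446594238281), (18.470333099365234, 194
[... 455 characters left out ...]
38.36569213867188), (31.13422966003418, 118.90106201171875), 3.72367787361145)
[ 24   0  50  13 462] [1.15 0.58 0.1 ] [1.19 0.7  0.18]
[ 77   0  34   6 177] [1.17 0.46 0.1 ] [1.19 0.56 0.12]
[  128     0   102   138 12131] [0.72 0.07 0.1 ] [1.18 0.36 0.32]
[  250     0   199   130 23191] [ 0.73 -0.63  0.1 ] [ 1.11 -0.    0.37]
[468   0  44  29 621] [ 1.06 -0.83  0.1 ] [ 1.16 -0.7   0.21]
[156 145   7   7  30] [0.69 0.28 0.1 ] [0.71 0.3  0.13]
[ 400  216   96   49 1062] [ 0.34 -0.6   0.11] [ 0.47 -0.44  0.44]
[   0  295   90   89 3907] [0.15 0.26 0.24] [0.27 0.67 0.78]
[355 299  81  85 617] [-0.03 -0.54  0.1 ] [ 0.22 -0.31  0.13]
[ 171  348  110   36 1833] [ 0.01 -0.08  0.1 ] [0.12 0.14 0.6 ]
```

{"op": "jog_arm", "data": {"motion": [[[0.25,-0.36,0,0.42,0],[0.25,-0.36,0,0.42,0],[0.25,-0.36,0,0.42,0],[0.25,-0.36,0,0.42,0],[0.25,-0.36,0,0.42,0],[0.25,-0.36,0,0.42,0],[0.25,-0.36,0,0.42,0],[0.25,-0.36,0,0.42,0],[0.25,-0.36,0,0.42,0],[0.25,-0.36,0,0.42,0]]], "newtons": 50}}

```text
t: 1.15
eef_pos: [0.4817, 0.2421, 0.2422]
tcp_rot: [-179.8, 0.1, -177.1]
wrist_force: [-0.3, -0.5, -0.4]
gripper_width: 0.498
```

{"op": "jog_arm", "data": {"motion": [[[0.086,-0.395,-0.07,0,0],[0.086,-0.395,-0.07,0,0],[0.086,-0.395,-0.07,0,0],[0.086,-0.395,-0.07,0,0],[0.086,-0.395,-0.07,0,0],[0.086,-0.395,-0.07,0,0],[0.086,-0.395,-0.07,0,0],[0.086,-0.395,-0.07,0,0],[0.086,-0.395,-0.07,0,0],[0.086,-0.395,-0.07,0,0]]]}}

```text
t: 2.15
eef_pos: [0.5638, -0.1481, 0.1716]
tcp_rot: [-180.0, -0.1, -176.7]
wrist_force: [0.8, 0.8, 0.1]
gripper_width: 0.5
```

```bash
python3 - <<'E'
from h import *
s=arm.sense(); print(s['eef_pos'],s['tcp_rot'],s['joint_pos'].round(1))
p,d=viewer.capture('wrist'); kw=dict(eef=s['eef_pos'],rot=s['tcp_rot'])
print(proj('wrist',[[.5645,-.146,.078],[.5645-.03,-.148,.078],[.5645+.03,-.144,.078]],**kw))
cv2.imwrite('pics/w1.png',p[:,:,::-1])
C=cloud('wrist',d,**kw); m=(C[...,2]>.066)&(C[...,2]<.09)&(abs(C[...,1]+.146)<.03)&(abs(C[...,0]-.56)<.06)
q=C[m]; print(len(q),q.mean(0),q.min(0),q.max(0)); r=cv2.minAreaRect((q[:,:2]*1000).astype(np.float32)); print(r)
E
```

```text
[ 0.56384376 -0.14813501  0.17164232] [-1.79976533e+02 -6.18093232e-02 -1.76695548e+02] [  4.   29.2   8.4 102.4  -5.4  48.8 108.2]
[[256.3880021  203.32504441]
 [256.24313436 168.23883113]
 [256.5178206  235.82831572]]
1261 [ 0.56196966 -0.14732329  0.07647283] [ 0.53424619 -0.15633847  0.06667947] [ 0.59325618 -0.13765435  0.07914741]
((563.70947265625, -147.02020263671875), (59.019264221191406, 15.945003509521484), 3.188729763031006)
```

View pics/w1.png

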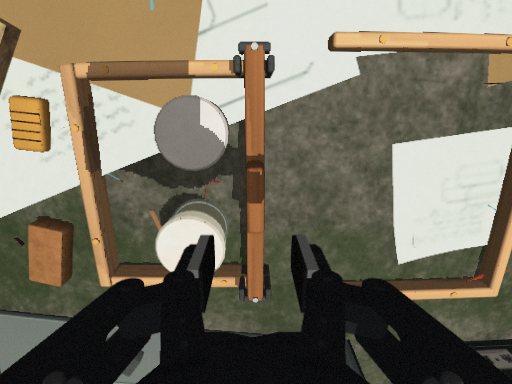

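The wrist view shows the bar running down column 255, with the handle centred near (256, 200) between the fingers. Depth puts the handle at (0.564, -0.147). I'll descend and grip it.

{"op": "jog_arm", "data": {"motion": [[[0,0.001,-0.05,0,0],[0,0.001,-0.09,0,0],[0,0.001,-0.114,0,0],[0,0.001,-0.114,0,0],[0,0.001,-0.114,0,-1],[0,0.001,-0.114,0,-1],[0,0.001,-0.114,0,-1],[0,0.001,-0.114,0,-1],[0,0.001,-0.114,0,-1],[0,0.001,-0.114,0,-1]]], "newtons": 60}}

```text
t: 3.2
eef_pos: [0.5657, -0.145, 0.0601]
tcp_rot: [180.0, 0.2, -176.5]
wrist_force: [-1.1, 2.2, 7.7]
gripper_width: 0.183
```

{"op": "jog_arm", "data": {"motion": [[[0,0,0.015,0,-1],[0,0,0.03,0,-1],[0,0,0.05,0,-1],[0,0,0.07,0,-1],[0,0,0.09,0,-1],[0,0,0.1,0,-1],[0,0,0.1,0,-1]]]}}

```text
t: 3.9
eef_pos: [0.5653, -0.1458, 0.1605]
tcp_rot: [-179.9, 0.2, -176.5]
wrist_force: [-0.4, -0.4, -2.4]
gripper_width: 0.177
```

```bash
python3 - <<'E'
from h import *
s=arm.sense(); kw=dict(eef=s['eef_pos'],rot=s['tcp_rot'])
p,d=viewer.capture('wrist'); cv2.imwrite('pics/w2.png',p[:,:,::-1])
C=cloud('wrist',d,**kw); m=(C[...,2]>.1)&(C[...,2]<.16)&(abs(C[...,1]-s['eef_pos'][1])<.03)&(abs(C[...,0]-.56)<.15)
m[280:]=0
q=C[m]; print(q.min(0),q.max(0)); A=q[q[:,2]<.15]; print(np.linalg.lstsq(np.c_[A[:,0]-.56,np.ones(len(A))],A[:,2],rcond=None)[0])
E
```

```text
[ 0.43846481 -0.16852074  0.12517735] [ 0.55891052 -0.12693019  0.15995985]
[0.01539409 0.14048916]
```

View pics/w2.png

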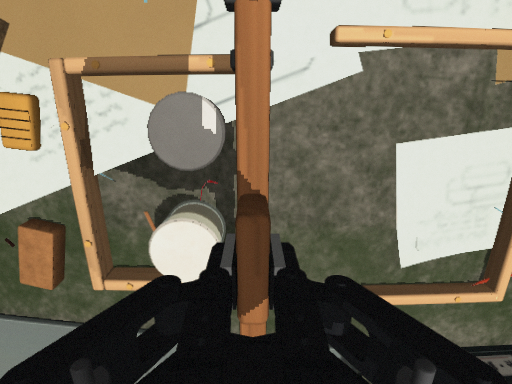

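{"op": "jog_arm", "data": {"motion": [[[-0.005,0.03,0,0,-1],[-0.012,0.07,0,0,-1],[-0.019,0.12,0,-0.03,-1],[-0.026,0.17,0,-0.06,-1],[-0.034,0.22,0,-0.09,-1],[-0.042,0.27,0,-0.12,-1],[-0.05,0.32,0,-0.15,-1],[-0.058,0.37,0,-0.18,-1],[-0.066,0.42,0,-0.18,-1],[-0.072,0.46,0,-0.18,-1]]]}}

```text
t: 4.95
eef_pos: [0.4905, 0.317, 0.1571]
tcp_rot: [-179.9, -0.1, 173.3]
wrist_force: [0.4, -0.1, -2.1]
gripper_width: 0.178
```

{"op": "jog_arm", "data": {"motion": [[[-0.003,0.02,0,0,-1],[-0.004,0.03,-0.02,0,-1],[-0.004,0.03,-0.05,0,-1],[-0.004,0.03,-0.08,0,-1],[-0.004,0.03,-0.095,0,-1],[-0.004,0.03,-0.105,0,-1],[-0.004,0.03,-0.11,0,-1],[-0.004,0.03,-0.11,0,-1]]]}}

```text
t: 5.75
eef_pos: [0.4884, 0.3446, 0.0483]
tcp_rot: [180.0, 0.0, 173.2]
wrist_force: [0.0, 0.4, -1.9]
gripper_width: 0.171
```

```bash
python3 - <<'E'
from h import *
s=arm.sense(); print(s)
p,d=viewer.capture('side'); cv2.imwrite('pics/s3.png',cv2.resize(p[90:240,100:340,::-1],None,fx=3,fy=3))
E
```

```text
{'t': 5.75, 'joint_pos': array([-43.49390807,  40.9041873 ,   5.44946654, 102.77821531,
        -5.98447026,  36.58966149,  48.62687223]), 'dq': array([-0.12383815, -1.21036574,  0.21965683, -0.54725325,  0.03141781,
        0.54118966, -0.09846556]), 'tau': array([ 1.63772120e-02, -5.89476764e+01,  3.24850045e+00, -1.79538685e+01,
        9.58128148e-04, -1.21817705e-01,  7.79261522e-03]), 'eef_pos': array([0.4884349 , 0.34460788, 0.04834973]), 'tcp_rot': array([1.79997129e+02, 5.76922247e-03, 1.73185802e+02]), 'wrist_force': array([ 0.0285059 ,  0.38405289, -1.88929636]), 'torque': array([-0.0285605 ,  0.07226339, -0.00964229]), 'gripper_width': 0.17131477836722536}
```

View pics/s3.png

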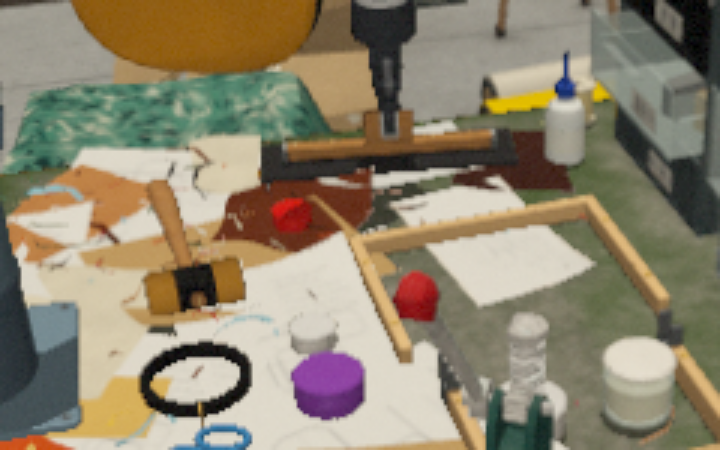

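The bar sits just above the middle of the pad, near crop pixel (390, 145). I'll lower it the last 2–3 mm and release.

{"op": "jog_arm", "data": {"motion": [[[0,0,-0.001,0,-1],[0,0,-0.002,0,-1],[0,0,-0.003,0,-1],[0,0,-0.003,0,-1]]]}}

```text
t: 6.2
eef_pos: [0.4886, 0.3449, 0.0462]
tcp_rot: [180.0, 0.0, 173.2]
wrist_force: [-2.2, -1.2, 4.5]
gripper_width: 0.178
```

{"op": "jog_arm", "data": {"motion": [[[0,0,0,0,0],[0,0,0,0,0],[0,0,0,0,0],[0,0,0.005,0,0],[0,0,0.03,0,0],[0,0,0.07,0,0],[0,0,0.11,0,0],[0,0,0.11,0,0]]]}}

```text
t: 7.0
eef_pos: [0.4916, 0.3468, 0.1612]
tcp_rot: [179.6, 0.4, 173.2]
wrist_force: [1.5, -0.5, 0.4]
gripper_width: 0.503
```

```bash
python3 - <<'E'
from h import *
s=arm.sense(); print(s['eef_pos'],s['joint_pos'].round(0)); kw=dict(eef=s['eef_pos'],rot=s['tcp_rot'])
p,d=viewer.capture('wrist'); cv2.imwrite('pics/w4.png',p[:,:,::-1]); C=cloud('wrist',d,**kw); C[290:]=9
m=(C[...,2]>.018)&(C[...,2]<.08)&(abs(C[...,0]-.49)<.2)&(abs(C[...,1]-.345)<.045); q=C[m]
r=cv2.minAreaRect((q[:,:2]*1000).astype(np.float32)); print(r); 
A=q[q[:,2]<.04]; print(np.linalg.lstsq(np.c_[A[:,0]-.49,A[:,1]-.345,np.ones(len(A))],A[:,2],rcond=None)[0])
E
```

```text
[0.49155118 0.34677665 0.16123219] [-45.  31.   7. 100.  -5.  48.  48.]
((484.1921691894531, 344.21209716796875), (27.784353256225586, 255.545166015625), 83.2168960571289)
[-0.00065546 -0.00049159  0.02512732]
```

View pics/w4.png

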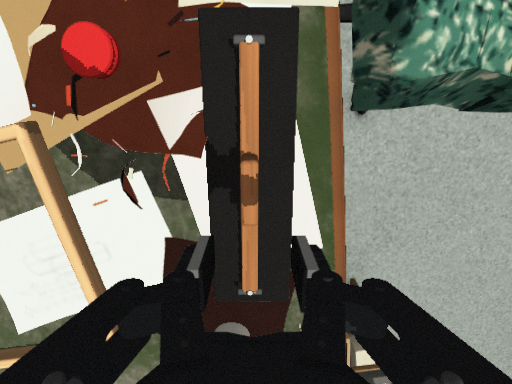

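The wrist view shows the bar flat, handle up, in the middle of the pad, with its end caps at (249, 40) and (250, 292). Next I go behind the jar with the jaws turned across the push direction.

{"op": "jog_arm", "data": {"motion": [[[0.01,-0.05,0.02,-0.15,0],[0.02,-0.1,0.02,-0.29,0],[0.03,-0.15,0.02,-0.43,0],[0.04,-0.2,0.02,-0.57,0],[0.05,-0.25,0.02,-0.71,0],[0.06,-0.3,0.02,-0.85,0],[0.07,-0.35,0.02,-1.0,0],[0.08,-0.4,0.02,-1.15,0],[0.09,-0.44,0.02,-1.29,0],[0.1,-0.48,0.02,-1.39,0]]]}}

```text
t: 8.05
eef_pos: [0.5876, -0.1381, 0.1744]
tcp_rot: [-179.9, 0.0, 93.2]
wrist_force: [0.4, 0.4, 0.2]
gripper_width: 0.504
```

{"op": "jog_arm", "data": {"motion": [[[0.02,-0.05,0,0,0],[0.03,-0.1,0,0,0],[0.036,-0.12,0,0,0],[0.036,-0.13,0,0,0],[0.036,-0.14,0,0,0],[0.036,-0.14,0,0,0]]]}}

```text
t: 8.65
eef_pos: [0.6235, -0.2755, 0.1746]
tcp_rot: [-179.9, -0.0, 93.5]
wrist_force: [-0.3, 0.7, -1.0]
gripper_width: 0.498
```

```bash
python3 - <<'E'
from h import *
s=arm.sense(); print(s['eef_pos'],s['tcp_rot'],s['joint_pos'].round(0)); kw=dict(eef=s['eef_pos'],rot=s['tcp_rot'])
p,d=viewer.capture('wrist'); cv2.imwrite('pics/w5.png',p[:,:,::-1]); C=cloud('wrist',d,**kw); 
hsv=cv2.cvtColor(p,cv2.COLOR_RGB2HSV)
for nm,x,y,h in (('jar',.6235,-.206,.061),('tin',.517,-.21,.036)):
    m=(abs(C[...,2]-h)<.008)&(np.hypot(C[...,0]-x,C[...,1]-y)<.05)&(hsv[...,2]>80)&(hsv[...,1]<60); q=C[m][:,:2]
    if len(q)>30: print(nm,len(q),q.min(0),q.max(0),cv2.minEnclosingCircle((q*1000).astype(np.float32)))
E
```

```text
[ 0.62351    -0.27548304  0.17463369] [-1.79926855e+02 -2.14741759e-02  9.35283607e+01] [  1.  41.  29.  87. -22.  58.  40.]
jar 5285 [ 0.58762606 -0.24109876] [ 0.6559237  -0.17333618] ((621.781494140625, -207.00616455078125), 34.67229461669922)
tin 4496 [ 0.47948524 -0.24607665] [ 0.54942084 -0.17579649] ((514.6798706054688, -210.55113220214844), 35.59107971191406)
```

View pics/w5.png

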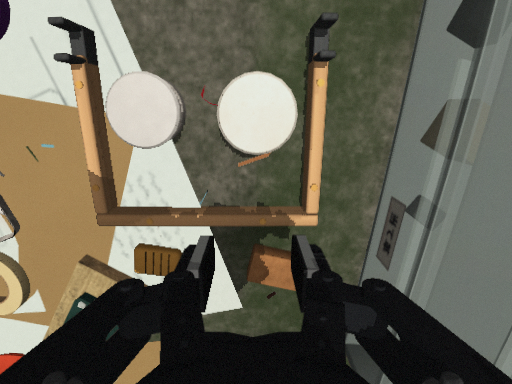

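The jar is at (0.622, -0.207) and the tin at (0.515, -0.2105). The TCP is centred in the gap behind the jar, so I can descend.

{"op": "jog_arm", "data": {"motion": [[[0.002,0.001,-0.04,0,0],[0.002,0.001,-0.08,0,0],[0.002,0.001,-0.11,0,0],[0.002,0.001,-0.13,0,0],[0.002,0.001,-0.145,0,0],[0.002,0.001,-0.154,0,0],[0.002,0.001,-0.154,0,0]]]}}

```text
t: 9.4
eef_pos: [0.6262, -0.274, 0.0208]
tcp_rot: [-180.0, -0.0, 93.6]
wrist_force: [0.3, 0.4, 0.1]
gripper_width: 0.495
```

{"op": "jog_arm", "data": {"motion": [[[-0.001,0.01,0,0,0],[-0.001,0.02,0,0,0],[-0.002,0.03,0,0,0],[-0.002,0.04,0,0,0],[-0.003,0.052,0,0,0],[-0.004,0.065,0,0,0],[-0.005,0.08,0,0,0],[-0.006,0.095,0,0,0],[-0.007,0.11,0,0,0],[-0.007,0.12,0,0,0]]]}}

```text
t: 10.4
eef_pos: [0.619, -0.152, 0.0211]
tcp_rot: [-180.0, -0.1, 93.6]
wrist_force: [0.9, -3.9, 2.2]
gripper_width: 0.503
```

```bash
cat > look.py <<'E'
from h import *
import sys
n=sys.argv[1]; s=arm.sense(); print(s['eef_pos']); kw=dict(eef=s['eef_pos'],rot=s['tcp_rot'])
p,d=viewer.capture('wrist'); cv2.imwrite(f'pics/{n}.png',p[:,:,::-1])
C=cloud('wrist',d,**kw); q=C[(C[...,2]>.05)&(C[...,2]<.07)&(C[...,1]>s['eef_pos'][1]+.0)&(C[...,0]>.56)&(C[...,0]<.68)]; 
if len(q): print('jar',len(q),cv2.minEnclosingCircle((q[:,:2]*1000).astype(np.float32)))
E
python3 look.py w6
```

```text
[ 0.61904645 -0.151983    0.02112709]
jar 31694 ((620.8942260742188, -134.4647674560547), 59.801422119140625)
```

View pics/w6.png

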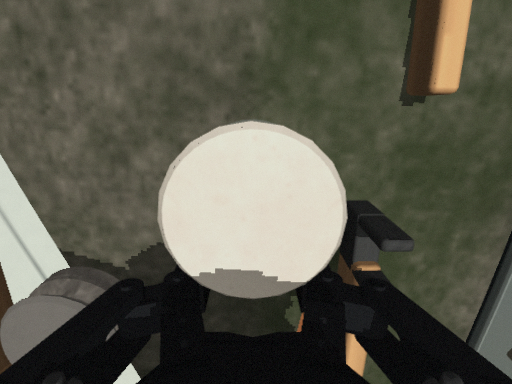

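The jar sits squarely against both fingers, lid centred at (252, 210), so I continue pushing.

{"op": "jog_arm", "data": {"motion": [[[-0.001,0.01,0,0,0],[-0.001,0.024,0,0,0],[-0.002,0.04,0,0,0],[-0.003,0.056,0,0,0],[-0.004,0.072,0,0,0],[-0.005,0.088,0,0,0],[-0.006,0.104,0,0,0],[-0.007,0.12,0,0,0],[-0.008,0.134,0,0,0],[-0.009,0.146,0,0,0]]]}}

```text
t: 11.45
eef_pos: [0.61, -0.0068, 0.0212]
tcp_rot: [-180.0, -0.0, 93.6]
wrist_force: [-0.5, -3.3, 2.2]
gripper_width: 0.501
```

```bash
python3 look.py w7
```

```text
[ 0.61002891 -0.00676827  0.02119833]
jar 31026 ((611.652099609375, 11.65323257446289), 52.70471954345703)
```

View pics/w7.png

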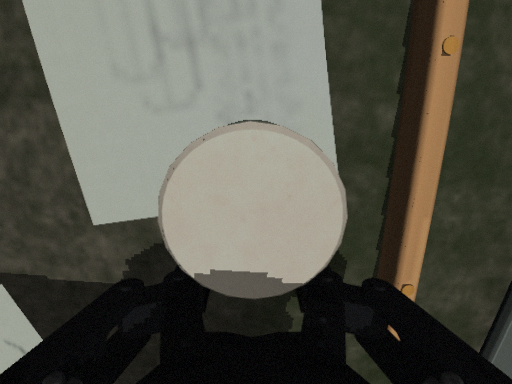

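{"op": "jog_arm", "data": {"motion": [[[0,-0.01,0,0,0],[0.001,-0.025,0,0,0],[0.001,-0.025,0.04,0,0],[0.001,-0.025,0.09,0,0],[0.001,-0.04,0.13,0,0],[-0.01,-0.08,0.14,0,0],[-0.03,-0.13,0.14,0,0],[-0.05,-0.18,0.14,0,0],[-0.075,-0.23,0.14,0,0],[-0.09,-0.265,0.14,0,0]]]}}

```text
t: 12.5
eef_pos: [0.5185, -0.2756, 0.1614]
tcp_rot: [-180.0, 0.0, 93.4]
wrist_force: [1.1, -0.1, 0.0]
gripper_width: 0.504
```

{"op": "jog_arm", "data": {"motion": [[[-0.001,-0.003,0,0,0],[-0.001,-0.005,0,0,0],[-0.001,-0.005,0,0,0]]]}}

```text
t: 12.8
eef_pos: [0.5198, -0.2772, 0.1611]
tcp_rot: [-180.0, -0.0, 93.5]
wrist_force: [-0.6, 0.3, 0.3]
gripper_width: 0.499
```

```bash
python3 - <<'E'
from h import *
s=arm.sense(); print(s['eef_pos'],s['tcp_rot'],s['joint_pos'].round(0)); kw=dict(eef=s['eef_pos'],rot=s['tcp_rot'])
p,d=viewer.capture('wrist'); cv2.imwrite('pics/w8.png',p[:,:,::-1]); C=cloud('wrist',d,**kw); 
hsv=cv2.cvtColor(p,cv2.COLOR_RGB2HSV)
m=(abs(C[...,2]-.036)<.007)&(np.hypot(C[...,0]-.515,C[...,1]+.21)<.05)&(hsv[...,1]<60); q=C[m][:,:2]
print(len(q),q.min(0),q.max(0),cv2.minEnclosingCircle((q*1000).astype(np.float32)))
m=(abs(C[...,2]-.03)<.007)&(abs(C[...,0]-s['eef_pos'][0])<.02)&(C[...,1]<-.25); q=C[m]; print('rail y',np.percentile(q[:,1],[2,50,98]))
E
```

```text
[ 0.51978879 -0.27717143  0.16111778] [-1.79997583e+02 -3.28837705e-02  9.35122154e+01] [  1.  34.  32. 103. -23.  50.  46.]
5106 [ 0.48034915 -0.24601823] [ 0.55003818 -0.17531388] ((514.4978637695312, -210.6579132080078), 35.7286491394043)
rail y [-0.43448582 -0.32145358 -0.31568496]
```

View pics/w8.png

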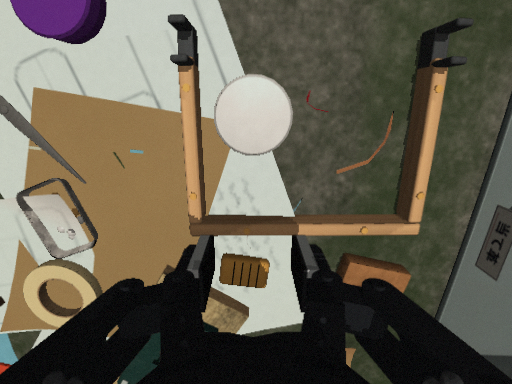

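The tin is unmoved at (0.5145, -0.2107), with the gap behind it clear. I descend there and push.

{"op": "jog_arm", "data": {"motion": [[[-0.001,-0.001,-0.04,0,0],[-0.001,-0.001,-0.08,0,0],[-0.001,-0.001,-0.11,0,0],[-0.001,-0.001,-0.13,0,0],[-0.001,-0.001,-0.14,0,0],[-0.001,-0.001,-0.14,0,0]]]}}

```text
t: 13.45
eef_pos: [0.5187, -0.2765, 0.0202]
tcp_rot: [-179.9, -0.1, 93.6]
wrist_force: [-0.5, -0.1, -0.2]
gripper_width: 0.504
```

{"op": "jog_arm", "data": {"motion": [[[-0.001,0.01,0,0,0],[-0.001,0.02,0,0,0],[-0.002,0.03,0,0,0],[-0.002,0.04,0,0,0],[-0.003,0.052,0,0,0],[-0.004,0.065,0,0,0],[-0.005,0.08,0,0,0],[-0.006,0.095,0,0,0],[-0.007,0.11,0,0,0],[-0.007,0.12,0,0,0]]]}}

```text
t: 14.45
eef_pos: [0.5116, -0.1558, 0.0211]
tcp_rot: [-180.0, -0.1, 93.6]
wrist_force: [-0.7, -2.0, 1.8]
gripper_width: 0.502
```

```bash
python3 look.py w9
```

```text
[ 0.51160933 -0.15577041  0.02112562]
jar 201 ((562.214599609375, -148.29718017578125), 7.5887346267700195)
```

View pics/w9.png

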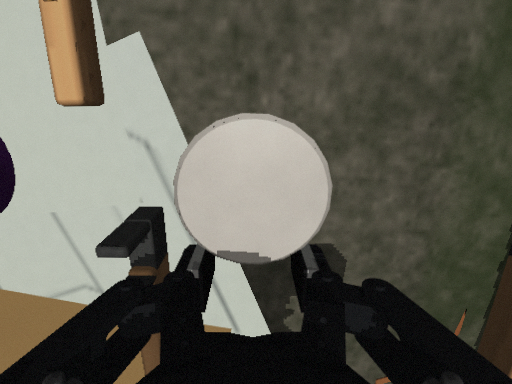

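{"op": "jog_arm", "data": {"motion": [[[-0.001,0.01,0,0,0],[-0.001,0.024,0,0,0],[-0.002,0.04,0,0,0],[-0.003,0.056,0,0,0],[-0.004,0.072,0,0,0],[-0.005,0.088,0,0,0],[-0.006,0.104,0,0,0],[-0.007,0.12,0,0,0],[-0.008,0.134,0,0,0],[-0.009,0.146,0,0,0]]]}}

```text
t: 15.5
eef_pos: [0.5026, -0.0105, 0.0212]
tcp_rot: [-180.0, -0.0, 93.6]
wrist_force: [0.9, -0.3, -0.8]
gripper_width: 0.501
```

{"op": "jog_arm", "data": {"motion": [[[0,-0.01,0,0,0],[0.001,-0.025,0,0,0],[0.001,-0.025,0.04,0,0],[0.001,-0.025,0.09,0,0],[0.001,-0.04,0.13,0,0],[0,-0.09,0.17,0,0],[0,-0.12,0.19,0,0],[0,-0.12,0.19,0,0]]]}}

```text
t: 16.3
eef_pos: [0.5041, -0.14, 0.2157]
tcp_rot: [179.6, 0.3, 93.0]
wrist_force: [0.5, -0.5, -0.9]
gripper_width: 0.498
```

```bash
python3 - <<'E'
from h import *
s=arm.sense(); print(s['t'],s['eef_pos'],s['wrist_force'])
kw=dict(eef=s['eef_pos'],rot=s['tcp_rot'])
for n in ('wrist','top'):
    p,d=viewer.capture(n); cv2.imwrite(f'pics/{n}10.png',cv2.resize(p[130:280,120:390,::-1],None,fx=2.9,fy=2.9) if n=='top' else p[:,:,::-1])
    C=cloud(n,d,**kw); hsv=cv2.cvtColor(p,cv2.COLOR_RGB2HSV)
    ok=(hsv[...,1]<70)&(d>0)
    for nm,x,y,h in (('jar',.61,.03,.061),('tin',.503,.03,.036)):
        m=ok&(abs(C[...,2]-h)<.013)&(np.hypot(C[...,0]-x,C[...,1]-y)<.055); q=C[m][:,:2]
        if len(q)>10: print(n,nm,len(q),cv2.minEnclosingCircle((q*1000).astype(np.float32)),q.mean(0),C[m][:,2].mean())
E
```

```text
16.3 [ 0.50405452 -0.13997416  0.2157058 ] [ 0.51857541 -0.50729281 -0.94222479]
wrist jar 2501 ((606.229248046875, 29.55606460571289), 34.247833251953125) [0.60597549 0.01796086] 0.05957347922986587
wrist tin 2520 ((499.03240966796875, 26.606735229492188), 34.609619140625) [0.49920931 0.01690143] 0.03466999275017454
top jar 344 ((608.1815185546875, 33.08142852783203), 34.40367889404297) [0.60774938 0.03273407] 0.060699601139165504
top tin 353 ((501.27423095703125, 29.82797622680664), 35.017127990722656) [0.50098018 0.02999017] 0.0350380011730434
```

View pics/wrist10.png

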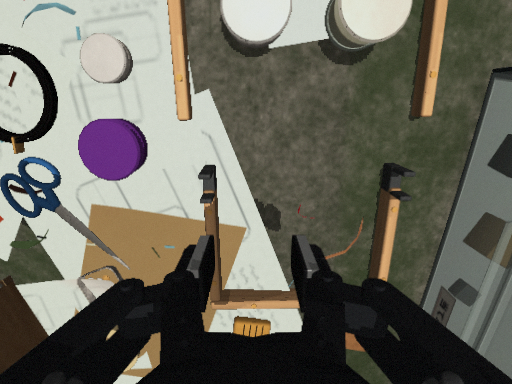

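View pics/top10.png

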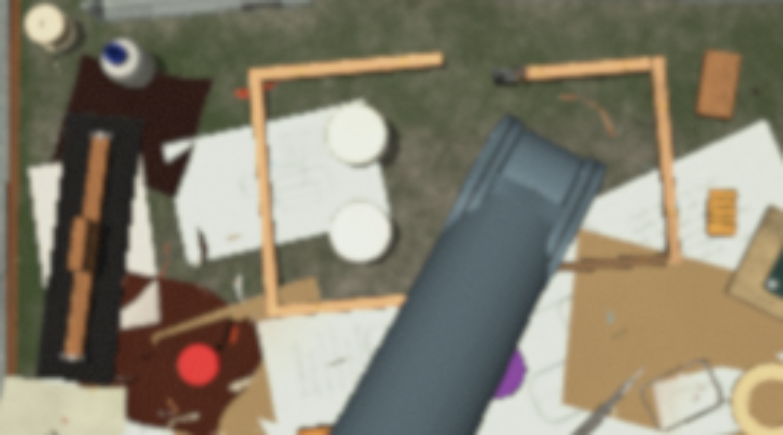

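```bash
python3 -c "
from cell import arm,order
s=arm.sense();print(s['dq'].round(2));print(order.sign_off())"
```

```text
[-1.68  1.51 -2.72  1.36 -0.53 -0.06 -0.24]
the job is handed in; nothing more can be done
None
```

I did the whole job and handed it in at about 16.4 s; no verdict is reported.

- **Bar:** I lifted it out of the brackets by its handle and laid it on the rubber pad. The wrist view after release showed it flat, handle up, within a few mm of the pad's centre and in line with it.
- **Jar and tin:** I slid each one upright along the desk with half-open fingers behind it. In the last images the jar was at about (0.608, 0.033) and the tin at (0.501, 0.030). The frame's centre is about (0.562, 0.028), so both are well inside the limits. Their lid heights (60 and 35 mm) match upright objects standing on the desk.
- **Arm and other things:** At hand-in the gripper was clear of everything, at about z = 0.216 m. In the last pictures the bottle, sanding block and wax block looked where they were at the start, but I did not measure them. Measured wrist forces stayed under about 10 N.

The wrist and top cameras disagreed by 2–4 mm on the final tin and jar positions, far inside the tolerance; no check failed.

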